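# Set the depth stop on a brake chamber's push rod and lock it

## Task

On the setting stand, slide the depth stop down until its foot just touches and rests on the push rod of the brake chamber, feeling for the contact and pressing only gently. Then, with the stop still resting there, swing the clamp lever clockwise, fully round, to lock it. Leave the chamber where it stands, and do not knock over or push away the things around it.

Things in the scene. Friction and masses are not known exactly. Their poses are not given: they have to be found in the camera images.
- stand: fixed stand: steel base plate 230 x 200 mm, 12 mm thick, grey column centred 88 mm to the +x side of the stop's axis, grey head overhanging from it, underside 150 mm, top 190 mm above the table (only stop and lever are higher). Origin on the table under the stop's axis; its x points to the column (roughly the robot's right), its y away from the robot. The boss under the lever reaches 80 mm to -y
- stop: depth stop: vertical steel rod, 14 mm thick, through the head; flat foot 22 mm across below, black round knob above (34 mm diameter, 30 mm tall). 300 g. Slides only vertically: foot's underside 140 mm above the table at the top, 80 mm at the bottom. Friction holds it; sliding it down takes about a 4 N push. Origin: centre of the foot's underside
- stop_knob (a point): centre of the flat top of the stop's knob, 138 mm above the foot's underside (so the top lies 278 mm above the table at the highest, about 232 to 252 mm when the foot rests on the push rod)
- lever (a joint): clamp lever's angle (rad): 0 open, pointing along the stand's -y (roughly at the robot); grows clockwise seen from above; firm end stop at 1.45, where it points along the stand's -x (away from the column). Starts at 0 to 0.3. Dry friction 0.2 N m (3 N at the grip); stays where it is left. Locked above 1.2
- lever_grip (a point): top centre of the lever's upright round black grip (16 mm diameter, standing free over the last 44 mm below this point), 65 mm from the pivot; 245 mm above the table
- lever_pivot (a point): top of the lever's hub, on its vertical turning axis; in the stand's frame 55 mm to -y (towards the robot) of the stop's axis, 204 mm above the table
- part: brake chamber: loose round metal canister, 80 mm across (91 over its flange), 62 mm tall, about 0.8 kg, between four low blocks under the stop. Origin: centre of its underside. A steel push rod, 15 mm thick, rounded tip, sticks up from it; the tip is 82 to 102 mm above the origin, different each time, not measured, and does not give. More than 20 N on it spoils it
- tube_a: loose steel tube standing on end beside the stand's open side (-x), 34 mm outside diameter, 125 mm tall; origin at the centre of its lower end
- tube_b: second loose steel tube standing beside the stand's open side (-x), 34 mm outside diameter, 95 mm tall; origin at the centre of its lower end
- collar: loose steel collar lying flat on a corner of the stand's base plate, 40 mm across, 12 mm thick; origin at the centre of its underside
- spare: another canister without a push rod, 91 mm over its flange, 55 mm tall, standing on the table at the left; origin at the centre of its underside
- tin: empty open tin, 72 mm across, 85 mm tall, standing at the right; origin at the centre of its underside
Not all that is in view belongs to the job. Leave any orange, red or yellow look-alike of the part alone.

How it is judged:
On the way, in this order (a step that is already met when the one before it is completed fails the run):
1. the stop's foot rests on the push rod (over 1 N) with the lever still open (under 0.9 rad) (contact force between stop and part above 1 N and value of joint lever below 0.9 rad), for 0.2 s.
2. the lever is locked (over 1.2 rad) with the foot still resting on the push rod (contact force between stop and part above 0.5 N and value of joint lever above 1.2 rad), for 0.2 s.
At the end, for the whole second after the job is handed in: the stop's foot rests on the push rod with more than 0.5 N and is still, the clamp lever is turned past 1.2 rad, and the chamber stands upright (within 0.03 rad) within 6 mm of where it started (all of step 2 and angle between part's own z axis and vertical below 0.03 rad and distance of part from where it was at the start of the episode below 0.006 m and linear speed of stop below 0.005 m/s); the robot touches nothing.
It fails at once if the stop presses on the chamber with more than 20 N (contact force between stop and part above 20 N).
It fails at once if a tube, the collar, the spare canister or the tin is knocked over or pushed more than 30 mm away (distance of any of tube_a, tube_b, collar, spare, tin from where it was at the start of the episode above 0.03 m or angle between any of tube_a, tube_b, collar, spare, tin's own z axis and vertical above 0.5 rad).
It also fails if it takes over 64 s, if anything falls off the work surface, if the arm or the gripper's body presses on something with over 40 N, if the wrist force passes 120 N, or if a joint passes its speed limit or range.

## Robot

A 6-joint arm with a two-finger parallel gripper is mounted at the origin on the work surface. World frame = base frame: x ahead of the robot, y to its left, z up, the work surface at z = 0. Lengths are in m, angles in rad, forces in N, time in s.
With the tool pointing down it reaches from about 0.35 to 0.85 m from the base axis. Payload 8.1 kg.
Tool frame: the origin (TCP) lies at the centre of the arm's flange, where the gripper is bolted on; the fingertips stand 186 mm ahead of it and the grasp point (between the pads) lies 167 mm ahead of it (robot.grasp_offset is the distance from the TCP to the grasp point, in m); z points along the fingers, y is the line along which they close (so a half turn about z gives the same grasp; the last joint's range is limited). The gripper opens to 93 mm and grips with 3 to 60 N. Pads are 15 mm wide; open, the fingers measure 128 mm over their backs; the gripper's body (75 mm by 188 mm) begins 65 mm behind the grasp point.
Start: joints at [-1.258, 0.13, 1.488, -0, 1.523, -0.085], TCP at [0.232, -0.553, 0.405] pointing down, gripper open.
Joint ranges: [-2.96, 2.96], [-0.89, 2.26], [0.02, 2.5], [-1.34, 4.48], [0, 2.73], [-2.66, 2.66]. Speed limits (rad/s): [2.39, 2.39, 2.79, 3.14, 3.14, 3.14].

## Interface

Orientations are given as a rotation vector (axis times angle).
In Python, from plant import robot gives the robot as it stands.
- The arm moves only by the tool drive_tool, never from a script. Its argument "moves" is one flat list of numbers, 7 for each row, row after row: the finger opening in mm, from 0 to 93, then the shift along the tool's x, y, z in mm, then the turn, a rotation vector about the tool's x, y, z in degrees. A call has 1 to 8 rows; each row shifts and turns the commanded pose from where the row before left it, along the tool's axes as they then stand; what a row does not reach is not made up. A row lasts 1/10 s, in which the tool goes at most 50 mm and 8.59 degrees, less where a joint would pass 70% of its speed; a pose out of reach is approached as far as the arm can. A call is refused whole if a number of a shift passes 50 or a number of a turn 8.59, either way. A call with a gripper value outside its range is refused whole. The fingers move at their own pace and stop on an object; "grip_force" is the grip in N (left out, the last holds). Time passes only in rows, so rows that do not move let the fingers close. It gives the time, the measured TCP pose, the force, the opening and the grip force at its end, in the units of the state.
- robot.read_state(): the state, without advancing time (a new reading comes with each control period).
- robot.read_camera(name): name is "scene" or "top" or "wrist"; returns a dict with "color" (384x512x3 uint8, red, green, blue), "depth" (384x512 float32, m along the optical axis (not along the pixel's ray), 0 where there is no reading), "mtx" (3x3 intrinsics, pixels), "R" (3x3) and "t" (3): a world point X has camera coordinates R X + t. Camera axes: x right, y down, z forward; pixel columns grow to the right and rows downward; lengths in m; the calibration is good to about 2 mm. A picture is of the moment at which its call begins.
- robot.close_job(): hands the job in; it is judged then, once.
The state is a dict: "t": time; "q": joint angles; "dq": joint speeds; "joint_torque": joint torques, N m; "tool_pos": TCP position; "orientation": TCP orientation; "force": force on the tool from outside, world axes, zero at the start; "wrist_torque": the same for the moment, N m; "opening": finger opening in m; "gripper_force": force on a finger pad.
Only numpy, scipy, OpenCV 4.12 (cv2) and the standard library are available. Lean on these libraries where they do the work, as an engineer would, in place of code of your own. Each camera call takes 0.05 s, during which the arm holds its last target. There are 200 camera calls.

## Working session

There is one attempt and no reset: what is moved stays moved. The work goes in short steps, Python scripts to look and compute and a tool call to move; the robot and the scene stay as the last step left them, time stands still between calls to the robot, and variables do not carry over. Pictures are saved under pics/ and viewed, at most 10 in all, crops included, and the job is handed in when it is done.

Besides the shell and the picture viewer there is one more tool, called after "Request:" by a JSON object that holds its "api" and its "payload", one argument or row to a line. drive_tool: Moves the arm, as the interface text tells. Its arguments: {"type":"object","properties":{"moves":{"type":"array","items":{"type":"number"}},"grip_force":{"type":"number"}},"required":["moves"]}

```bash
mkdir -p pics; ls; python3 - <<'E'
from plant import robot
import cv2,numpy as np
a={n:robot.read_camera(n) for n in("scene","top")}
np.save('c.npy',a,allow_pickle=True)
for n in a:
    cv2.imwrite(f'pics/{n}0.png',a[n]["color"][:,:,::-1]); print(n,a[n]["mtx"].round(1).tolist(),(-a[n]["R"].T@a[n]["t"]).round(3))
s=robot.read_state(); print({k:np.round(v,3).tolist() for k,v in s.items()}, robot.grasp_offset)
E
```

```text
pics
scene [[474.6, 0.0, 255.6], [0.0, 474.6, 192.8], [0.0, 0.0, 1.0]] [ 1.28  -0.235  1.31 ]
top [[348.5, 0.0, 255.1], [0.0, 348.5, 192.2], [0.0, 0.0, 1.0]] [ 0.486 -0.012  1.105]
{'t': 0.1, 'q': [-1.258, 0.131, 1.489, -0.0, 1.523, -0.085], 'dq': [-0.001, -0.002, -0.003, -0.001, -0.002, 0.001], 'joint_torque': [0.001, -56.134, -49.309, 0.077, 0.029, -0.0], 'tool_pos': [0.232, -0.553, 0.404], 'orientation': [-3.078, -0.62, 0.0], 'force': [0.701, 0.59, -0.445], 'wrist_torque': [-0.034, -0.016, -0.012], 'gripper_force': 0.0, 'opening': 0.093} 0.1673
```

View pics/scene0.png

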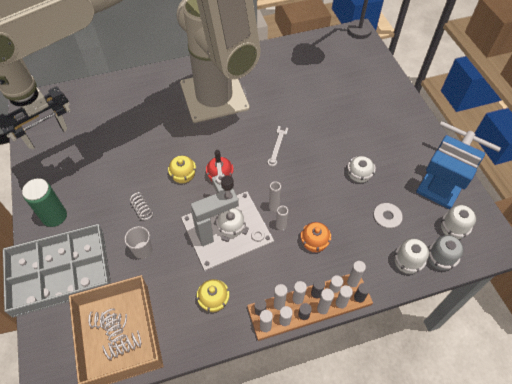

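View pics/top0.png

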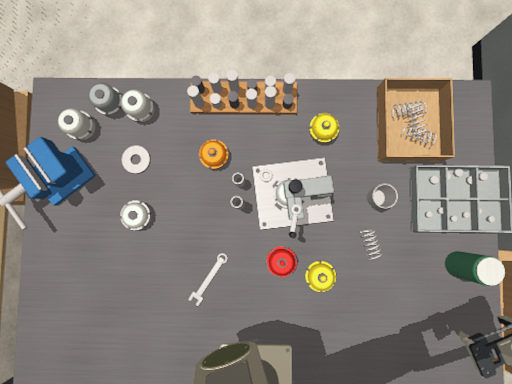

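The scene image shows the grey stand at about (228,225), with the lever grip at (218,155) and the knob at (228,183). In the top image the candidates are:
- **Stop knob:** the black disc at (295,186), on the stand head.
- **Lever grip:** the black grip at (293,233).
- **Not the knob or grip:** the black plugs in the rack (235–290,85–105), the gripper (485,350), and the orange, red and yellow canisters.

I choose the ones on the stand. Next I measure them and check the choice in a crop.

```bash
python3 - <<'E'
import cv2,numpy as np
a=np.load('c.npy',allow_pickle=True).item()
def cloud(c):
    h,w=c["depth"].shape;v,u=np.mgrid[:h,:w];z=c["depth"].astype(float);m=c["mtx"]
    P=np.stack([(u-m[0,2])/m[0,0]*z,(v-m[1,2])/m[1,1]*z,z],-1)
    return (P-c["t"])@c["R"]
def ray(c,uv,h):
    d=c["R"].T@np.linalg.solve(c["mtx"],[uv[0],uv[1],1]);o=-c["R"].T@c["t"];return o+d*(h-o[2])/d[2]
c=a["top"];P=cloud(c);img=c["color"].astype(int)
x0,x1,y0,y1=225,350,145,255
sub=np.zeros(img.shape[:2],bool);sub[y0:y1,x0:x1]=1
def rep(n,m,h):
    k,l,s,ce=cv2.connectedComponentsWithStats(m.astype(np.uint8))
    for i in range(1,k):
        if s[i,4]>8: print(n,'px',ce[i].round(1),'area',s[i,4],'bb',s[i,:4],'ray',ray(c,ce[i],h).round(4),'cloud',np.median(P[l==i],0).round(4))
Z=P[...,2]
rep('knob',sub&(Z>.262)&(Z<.3),.278)
rep('grip',sub&(Z>.235)&(Z<.262),.245)
rep('tubes/head',sub&(Z>.08)&(Z<.135),.11)
rep('head',sub&(Z>.18)&(Z<.2),.19)
# base plate
m=(sub&(img.min(2)>120)&(Z<.03)).astype(np.uint8)
p=np.argwhere(m)[:,::-1].astype(np.float32)
W=np.array([ray(c,q,.012)[:2] for q in p]);r=cv2.minAreaRect((W*1000).astype(np.float32));print('plate',r,cv2.boxPoints(r).round(1).tolist())
hd=sub&(Z>.18)&(Z<.2);r=cv2.minAreaRect((P[hd][:,:2]*1000).astype(np.float32));print('head',r)
s=a["scene"];Ps=cloud(s);Zs=Ps[...,2]
near=(np.hypot(Ps[...,0]-.5,Ps[...,1]+.12)<.16)
for n,m in(('s>.262',near&(Zs>.262)&(Zs<.3)),('s grip',near&(Zs>.235)&(Zs<.262))):
    k,l,st,ce=cv2.connectedComponentsWithStats(m.astype(np.uint8))
    for i in range(1,k):
        if st[i,4]>5: print(n,ce[i].round(1),st[i,4],np.median(Ps[l==i],0).round(4))
cr=cv2.resize(c["color"][y0:y1,x0:x1,::-1],None,fx=4,fy=4,interpolation=3)
cr2=cv2.resize(s["color"][140:270,170:300,::-1],(440,440),interpolation=3);cr=cr[:440]
cv2.imwrite('pics/crop.png',np.hstack([cr[:,:360],cr2])[:600,:800])
E
```

```text
knob px [295.7 185.8] area 149 bb [289 179  14  14] ray [ 0.5683 -0.0935  0.278 ] cloud [ 0.5689 -0.095   0.2683]
grip px [292.  191.4] area 13 bb [289 188   9   6] ray [ 0.5577 -0.0876  0.245 ] cloud [ 0.5561 -0.0852  0.2531]
grip px [293.4 234.7] area 31 bb [291 232   6   7] ray [ 0.4512 -0.0914  0.245 ] cloud [ 0.4506 -0.0908  0.244 ]
tubes/head px [238.  178.3] area 48 bb [233 173  11  12] ray [0.6049 0.0558 0.11  ] cloud [0.6078 0.0568 0.0934]
tubes/head px [236.8 201.7] area 67 bb [231 196  13  13] ray [0.5375 0.058  0.11  ] cloud [0.5377 0.0587 0.123 ]
tubes/head px [316.1 197.3] area 13 bb [314 196   7   3] ray [ 0.5528 -0.1682  0.11  ] cloud [ 0.5528 -0.1666  0.0952]
head px [307.7 191.9] area 902 bb [284 176  50  45] ray [ 0.5613 -0.1337  0.19  ] cloud [ 0.5664 -0.1318  0.1896]
head px [293.4 223.4] area 16 bb [291 220   6   8] ray [ 0.4783 -0.0966  0.19  ] cloud [ 0.4783 -0.0959  0.1989]
plate ((553.0179443359375, -93.091552734375), (343.4895324707031, 392.4522399902344), 0.5295590162277222) [[379.5, 101.5], [383.1000061035156, -290.8999938964844], [726.5999755859375, -287.70001220703125], [722.9000244140625, 104.69999694824219]]
head ((527.2197875976562, -140.92105102539062), (145.50119018554688, 127.72496795654297), 5.598191738128662)
s>.262 [226.5 180.4] 113 [ 0.5743 -0.0956  0.2691]
s grip [217.  152.2] 25 [ 0.4558 -0.0926  0.2443]
s grip [227.1 186.9] 53 [ 0.5834 -0.0987  0.2526]
```

View pics/crop.png

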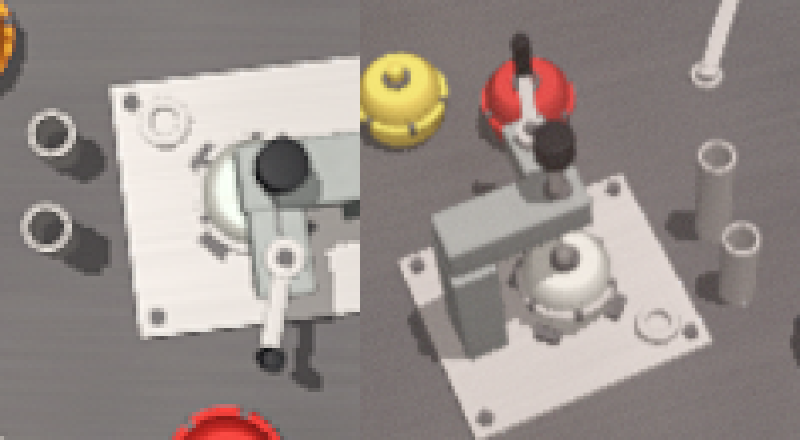

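The crop confirms the choice. In the left crop the knob is at (283,163), the pivot at (285,257) and the grip at (270,357), with the white chamber under the head. The knob is at (0.569,-0.095) with its top at about 0.269. The grip is at (0.451,-0.091), 64 mm from the pivot that the 7° stand yaw implies. I move above the knob with the fingers closed.

Request:
{"api": "drive_tool", "payload": {
  "moves": [0,40,-24,-12,0,0,0,0,40,-24,-12,0,0,0,0,40,-24,-12,0,0,0,0,40,-24,-12,0,0,0,0,40,-24,-12,0,0,0,0,40,-24,-12,0,0,0,0,40,-24,-10,0,0,0,0,40,-24,-8,0,0,0],
  "grip_force": 20
}}

```text
t: 0.9
tool_pos: [0.4538, -0.2504, 0.4952]
orientation: [3.079, 0.621, 0.0]
force: [0.6, 0.2, -0.2]
opening: 0.0336
gripper_force: 0.0
```

Request:
{"api": "drive_tool", "payload": {
  "moves": [0,40,-24,0,0,0,0,0,40,-24,0,0,0,0,0,40,-24,0,0,0,0,0,40,-24,0,0,0,0,0,0,0,0,0,0,0]
}}

```text
t: 1.4
tool_pos: [0.5654, -0.0971, 0.4936]
orientation: [-3.076, -0.629, 0.001]
force: [-0.1, -0.8, -0.7]
opening: 0.0005
gripper_force: 0.0
```

```bash
cat > h.py <<'E'
from plant import robot
import numpy as np
from scipy.spatial.transform import Rotation as Ro
def st(goal=None):
    s=robot.read_state();R=Ro.from_rotvec(s["orientation"]);p=np.array(s["tool_pos"])
    print('t',round(s["t"],2),'tcp',p.round(4),'grasp',(p+R.apply([0,0,.1673])).round(4),'tip',(p+R.apply([0,0,.186])).round(4),'yawy',np.degrees(np.arctan2(*R.as_matrix()[1::-1,1])).round(1),'tz',R.as_matrix()[:,2].round(3),'F',np.round(s["force"],2),'open',round(s["opening"],4),'gf',round(s["gripper_force"],1),'q',np.round(s["q"],2))
    if goal is not None: print('tool shift for tip to goal mm',(R.inv().apply(np.array(goal)-(p+R.apply([0,0,.186])))*1000).round(1))
E
python3 -c "
from h import *
st([.569,-.095,.269])"
```

```text
t 1.4 tcp [ 0.5654 -0.0971  0.4936] grasp [ 0.5653 -0.0968  0.3263] tip [ 0.5652 -0.0967  0.3076] yawy -66.9 tz [-0.001  0.002 -1.   ] F [-0.08 -0.84 -0.66] open 0.0005 gf 0.0 q [-0.26  0.04  1.42  0.    1.68  0.91]
tool shift for tip to goal mm [ 4.1 -0.  38.6]
```

Request:
{"api": "drive_tool", "payload": {
  "moves": [0,4,0,15,0,0,0,0,0,0,12,0,0,0,0,0,0,5,0,0,0,0,0,0,2,0,0,0,0,0,0,0,0,0,0]
}}

```text
t: 1.9
tool_pos: [0.5666, -0.101, 0.4603]
orientation: [-3.08, -0.618, 0.001]
force: [0.6, -0.1, 0.3]
opening: 0.0004
gripper_force: 0.0
```

Request:
{"api": "drive_tool", "payload": {
  "moves": [0,0,0,1,0,0,0,0,0,0,1,0,0,0,0,0,0,1,0,0,0]
}}

```text
t: 2.2
tool_pos: [0.5671, -0.1003, 0.4582]
orientation: [3.079, 0.62, 0.001]
force: [-0.4, 0.1, 0.6]
opening: 0.0001
gripper_force: 0.0
```

Request:
{"api": "drive_tool", "payload": {
  "moves": [0,0,0,1,0,0,0,0,0,0,1,0,0,0,0,0,0,0,0,0,0]
}}

```text
t: 2.5
tool_pos: [0.5671, -0.1001, 0.4555]
orientation: [-3.079, -0.621, 0.0]
force: [-0.3, 0.0, -0.1]
opening: 0.0007
gripper_force: 0.0
```

Request:
{"api": "drive_tool", "payload": {
  "moves": [0,0,0,1,0,0,0,0,0,0,1,0,0,0,0,0,0,0,0,0,0]
}}

```text
t: 2.8
tool_pos: [0.5671, -0.1001, 0.4541]
orientation: [3.08, 0.621, 0.001]
force: [-2.2, 0.1, 3.0]
opening: 0.0006
gripper_force: 1.8
```

Request:
{"api": "drive_tool", "payload": {
  "moves": [0,0,0,1,0,0,0,0,0,0,1,0,0,0,0,0,0,0,0,0,0]
}}

```text
t: 3.1
tool_pos: [0.5671, -0.1001, 0.4517]
orientation: [3.08, 0.621, 0.0]
force: [-0.8, 0.7, 3.8]
opening: 0.0005
gripper_force: 1.7
```

Request:
{"api": "drive_tool", "payload": {
  "moves": [0,0,0,2,0,0,0,0,0,0,2,0,0,0,0,0,0,2,0,0,0,0,0,0,2,0,0,0,0,0,0,1,0,0,0,0,0,0,0,0,0,0]
}}

```text
t: 3.7
tool_pos: [0.5672, -0.1001, 0.4423]
orientation: [-3.08, -0.621, 0.0]
force: [0.5, 0.8, 1.9]
opening: 0.0007
gripper_force: 0.7
```

Request:
{"api": "drive_tool", "payload": {
  "moves": [0,0,0,1,0,0,0,0,0,0,0,0,0,0]
}}

```text
t: 3.9
tool_pos: [0.5671, -0.1001, 0.4416]
orientation: [-3.08, -0.621, -0.0]
force: [0.9, 0.6, 2.5]
opening: 0.0003
gripper_force: 1.2
```

Request:
{"api": "drive_tool", "payload": {
  "moves": [0,0,0,1,0,0,0,0,0,0,0,0,0,0]
}}

```text
t: 4.1
tool_pos: [0.5671, -0.1001, 0.4407]
orientation: [-3.08, -0.621, -0.0]
force: [0.2, 1.0, 3.5]
opening: 0.0006
gripper_force: 1.5
```

Request:
{"api": "drive_tool", "payload": {
  "moves": [0,0,0,1,0,0,0,0,0,0,0,0,0,0]
}}

```text
t: 4.3
tool_pos: [0.5671, -0.1001, 0.4396]
orientation: [-3.08, -0.621, -0.0]
force: [0.6, 0.9, 3.3]
opening: 0.0005
gripper_force: 1.6
```

Request:
{"api": "drive_tool", "payload": {
  "moves": [0,0,0,1,0,0,0,0,0,0,0,0,0,0]
}}

```text
t: 4.5
tool_pos: [0.5671, -0.1001, 0.4386]
orientation: [-3.08, -0.621, -0.0]
force: [0.9, 1.2, 4.4]
opening: 0.0007
gripper_force: 1.6
```

Request:
{"api": "drive_tool", "payload": {
  "moves": [0,0,0,1,0,0,0,0,0,0,0,0,0,0]
}}

```text
t: 4.7
tool_pos: [0.5671, -0.1001, 0.4376]
orientation: [-3.08, -0.621, -0.0]
force: [0.9, 1.1, 3.1]
opening: 0.0001
gripper_force: 1.5
```

Request:
{"api": "drive_tool", "payload": {
  "moves": [0,0,0,1,0,0,0,0,0,0,0,0,0,0]
}}

```text
t: 4.9
tool_pos: [0.5671, -0.1001, 0.4366]
orientation: [-3.08, -0.621, 0.0]
force: [1.1, 0.7, 3.1]
opening: 0.0005
gripper_force: 1.5
```

Request:
{"api": "drive_tool", "payload": {
  "moves": [0,0,0,1,0,0,0,0,0,0,0,0,0,0]
}}

```text
t: 5.1
tool_pos: [0.5671, -0.1001, 0.4356]
orientation: [-3.08, -0.621, -0.0]
force: [1.3, 1.2, 2.7]
opening: 0.0002
gripper_force: 1.5
```

Request:
{"api": "drive_tool", "payload": {
  "moves": [0,0,0,1,0,0,0,0,0,0,0,0,0,0]
}}

```text
t: 5.3
tool_pos: [0.5671, -0.1001, 0.4346]
orientation: [-3.08, -0.621, -0.0]
force: [1.8, 1.6, 2.7]
opening: 0.0006
gripper_force: 1.5
```

Request:
{"api": "drive_tool", "payload": {
  "moves": [0,0,0,1,0,0,0,0,0,0,0,0,0,0]
}}

```text
t: 5.5
tool_pos: [0.5671, -0.1002, 0.4336]
orientation: [-3.08, -0.621, -0.0]
force: [1.3, 1.0, 2.6]
opening: 0.0004
gripper_force: 1.5
```

Request:
{"api": "drive_tool", "payload": {
  "moves": [0,0,0,1,0,0,0,0,0,0,0,0,0,0]
}}

```text
t: 5.7
tool_pos: [0.5671, -0.1001, 0.4326]
orientation: [-3.08, -0.621, -0.0]
force: [1.4, 1.9, 2.1]
opening: 0.0003
gripper_force: 1.5
```

Request:
{"api": "drive_tool", "payload": {
  "moves": [0,0,0,1,0,0,0,0,0,0,0,0,0,0]
}}

```text
t: 5.9
tool_pos: [0.5671, -0.1001, 0.4316]
orientation: [-3.08, -0.621, -0.0]
force: [1.4, 1.0, 1.7]
opening: 0.0005
gripper_force: 1.5
```

Request:
{"api": "drive_tool", "payload": {
  "moves": [0,0,0,1,0,0,0,0,0,0,0,0,0,0]
}}

```text
t: 6.1
tool_pos: [0.5671, -0.1001, 0.4306]
orientation: [-3.08, -0.621, -0.0]
force: [1.8, 1.9, 3.4]
opening: 0.0005
gripper_force: 1.5
```

Request:
{"api": "drive_tool", "payload": {
  "moves": [0,0,0,1,0,0,0,0,0,0,0,0,0,0]
}}

```text
t: 6.3
tool_pos: [0.5671, -0.1001, 0.4296]
orientation: [-3.08, -0.621, -0.0]
force: [1.5, 1.9, 3.6]
opening: 0.0001
gripper_force: 1.5
```

Request:
{"api": "drive_tool", "payload": {
  "moves": [0,0,0,1,0,0,0,0,0,0,0,0,0,0]
}}

```text
t: 6.5
tool_pos: [0.5671, -0.1001, 0.4286]
orientation: [-3.08, -0.621, -0.0]
force: [2.0, 2.3, 2.0]
opening: -0.0001
gripper_force: 1.5
```

Request:
{"api": "drive_tool", "payload": {
  "moves": [0,0,0,1,0,0,0,0,0,0,0,0,0,0]
}}

```text
t: 6.7
tool_pos: [0.5671, -0.1001, 0.4276]
orientation: [-3.08, -0.621, 0.0]
force: [2.1, 2.1, 2.6]
opening: 0.0002
gripper_force: 1.5
```

Request:
{"api": "drive_tool", "payload": {
  "moves": [0,0,0,1,0,0,0,0,0,0,0,0,0,0]
}}

```text
t: 6.9
tool_pos: [0.5671, -0.1001, 0.4266]
orientation: [-3.08, -0.621, -0.0]
force: [2.7, 1.7, 2.2]
opening: 0.0004
gripper_force: 1.5
```

Request:
{"api": "drive_tool", "payload": {
  "moves": [0,0,0,1,0,0,0,0,0,0,0,0,0,0]
}}

```text
t: 7.1
tool_pos: [0.5671, -0.1001, 0.4256]
orientation: [-3.08, -0.621, -0.0]
force: [1.9, 0.9, 1.9]
opening: 0.0004
gripper_force: 1.5
```

Request:
{"api": "drive_tool", "payload": {
  "moves": [0,0,0,1,0,0,0,0,0,0,0,0,0,0]
}}

```text
t: 7.3
tool_pos: [0.5671, -0.1001, 0.4246]
orientation: [-3.08, -0.621, 0.0]
force: [2.6, 1.0, 3.9]
opening: 0.0004
gripper_force: 1.5
```

Request:
{"api": "drive_tool", "payload": {
  "moves": [0,0,0,1,0,0,0,0,0,0,0,0,0,0]
}}

```text
t: 7.5
tool_pos: [0.5671, -0.1001, 0.4236]
orientation: [-3.08, -0.621, 0.0]
force: [2.0, 2.2, 3.0]
opening: 0.0005
gripper_force: 1.5
```

Request:
{"api": "drive_tool", "payload": {
  "moves": [0,0,0,1,0,0,0,0,0,0,0,0,0,0]
}}

```text
t: 7.7
tool_pos: [0.5671, -0.1002, 0.4226]
orientation: [-3.08, -0.621, -0.0]
force: [1.5, 1.8, 2.5]
opening: 0.0005
gripper_force: 1.5
```

```bash
python3 - <<'E'
from h import *
import cv2
c=robot.read_camera("scene");cv2.imwrite('pics/s2.png',cv2.resize(c["color"][120:280,150:310,::-1],(600,600),interpolation=3));st()
E
```

```text
t 7.75 tcp [ 0.5671 -0.1002  0.4226] grasp [ 0.5671 -0.1002  0.2553] tip [ 0.5671 -0.1002  0.2366] yawy -67.2 tz [-0. -0. -1.] F [2.36 2.14 3.37] open 0.0004 gf 1.5 q [-0.26  0.06  1.53 -0.    1.55  0.91]
```

View pics/s2.png

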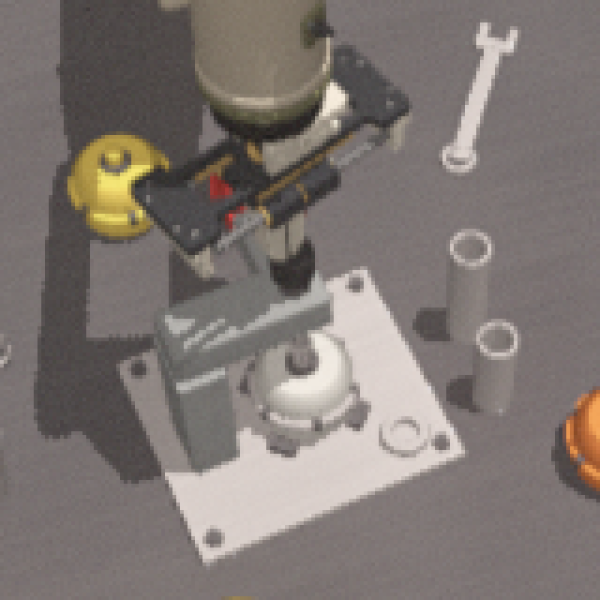

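The picture shows the fingertips on the knob at (290,265), and the foot close to the push rod at (302,355). I continue in small steps.

Request:
{"api": "drive_tool", "payload": {
  "moves": [0,0,0,0.8,0,0,0,0,0,0,0,0,0,0]
}}

```text
t: 7.95
tool_pos: [0.5671, -0.1002, 0.4218]
orientation: [-3.08, -0.621, 0.0]
force: [2.3, 1.9, 2.7]
opening: 0.001
gripper_force: 1.6
```

Request:
{"api": "drive_tool", "payload": {
  "moves": [0,0,0,0.8,0,0,0,0,0,0,0,0,0,0]
}}

```text
t: 8.15
tool_pos: [0.5671, -0.1002, 0.421]
orientation: [-3.08, -0.621, 0.0]
force: [2.7, 1.9, 2.8]
opening: 0.0004
gripper_force: 1.6
```

Request:
{"api": "drive_tool", "payload": {
  "moves": [0,0,0,0.8,0,0,0,0,0,0,0,0,0,0]
}}

```text
t: 8.35
tool_pos: [0.5671, -0.1001, 0.4202]
orientation: [-3.08, -0.621, 0.0]
force: [1.8, 0.7, 2.5]
opening: 0.0006
gripper_force: 1.6
```

Request:
{"api": "drive_tool", "payload": {
  "moves": [0,0,0,0.8,0,0,0,0,0,0,0,0,0,0]
}}

```text
t: 8.55
tool_pos: [0.5671, -0.1002, 0.4194]
orientation: [-3.08, -0.621, 0.0]
force: [2.3, 1.8, 2.9]
opening: 0.0008
gripper_force: 1.6
```

Request:
{"api": "drive_tool", "payload": {
  "moves": [0,0,0,0.8,0,0,0,0,0,0,0,0,0,0]
}}

```text
t: 8.75
tool_pos: [0.5671, -0.1001, 0.4186]
orientation: [-3.08, -0.621, 0.0]
force: [2.2, 1.9, 3.8]
opening: 0.0007
gripper_force: 1.6
```

Request:
{"api": "drive_tool", "payload": {
  "moves": [0,0,0,0.8,0,0,0,0,0,0,0,0,0,0]
}}

```text
t: 8.95
tool_pos: [0.5671, -0.1001, 0.4181]
orientation: [3.08, 0.621, 0.0]
force: [0.8, 2.1, 4.1]
opening: 0.0007
gripper_force: 2.4
```

Request:
{"api": "drive_tool", "payload": {
  "moves": [0,0,0,0.5,0,0,0,0,0,0,0,0,0,0]
}}

```text
t: 9.15
tool_pos: [0.567, -0.1001, 0.418]
orientation: [3.079, 0.621, 0.001]
force: [-0.9, 2.4, 7.7]
opening: 0.0006
gripper_force: 3.7
```

Request:
{"api": "drive_tool", "payload": {
  "moves": [0,0,0,0.4,0,0,0,0,0,0,0,0,0,0,0,0,0,0,0,0,0,0,0,0,0,0,0,0]
}}

```text
t: 9.55
tool_pos: [0.567, -0.1001, 0.418]
orientation: [3.079, 0.621, 0.001]
force: [-1.7, 1.5, 8.7]
opening: 0.0002
gripper_force: 4.6
```

```bash
python3 -c "
from h import *
st()"
```

```text
t 9.55 tcp [ 0.567  -0.1001  0.418 ] grasp [ 0.5671 -0.1001  0.2507] tip [ 0.5671 -0.1001  0.232 ] yawy -67.2 tz [ 0.001 -0.    -1.   ] F [-1.69  1.53  8.67] open 0.0002 gf 4.6 q [-0.26  0.06  1.54 -0.    1.54  0.91]
```

The contact is clear: over the last 0.9 mm commanded, the tool moved about 0.1 mm and the force rose from about 4 N to 8.7 N. I lift off and turn the tool for the lever.

Request:
{"api": "drive_tool", "payload": {
  "moves": [0,0,0,-1,0,0,0,0,0,0,-2,0,0,0,0,0,0,-10,0,0,0,0,0,0,-40,0,0,0,0,0,0,-30,0,0,-8.5,0,0,0,0,0,0,-8.5,0,0,0,0,0,0,-8.5,0,0,0,0,0,0,-8.5]
}}

```text
t: 10.35
tool_pos: [0.567, -0.1003, 0.5007]
orientation: [2.759, 1.502, -0.0]
force: [-0.3, -0.0, 0.7]
opening: 0.0005
gripper_force: 0.0
```

Request:
{"api": "drive_tool", "payload": {
  "moves": [40,0,0,0,0,0,-8.5,40,0,0,0,0,0,-8.5,40,0,0,0,0,0,-8.5,40,0,0,0,0,0,-8.5,40,0,0,0,0,0,-8.5,40,0,0,0,0,0,-8.5,40,0,0,0,0,0,-8.5,40,0,0,0,0,0,-8.5]
}}

```text
t: 11.15
tool_pos: [0.567, -0.1003, 0.5002]
orientation: [-1.447, -2.788, 0.001]
force: [-0.8, -0.8, 0.1]
opening: 0.04
gripper_force: 0.0
```

Request:
{"api": "drive_tool", "payload": {
  "moves": [40,0,0,0,0,0,-8.5,40,0,0,0,0,0,-8.5,40,0,0,0,0,0,-8.5,40,0,0,0,0,0,-8.5,40,0,0,0,0,0,-8.5,40,0,0,0,0,0,0,40,0,0,0,0,0,0]
}}

```text
t: 11.85
tool_pos: [0.567, -0.1002, 0.5002]
orientation: [-0.355, -3.121, 0.0]
force: [0.5, -0.0, 0.5]
opening: 0.0401
gripper_force: 0.0
```

```bash
python3 - <<'E'
from h import *
import cv2
st([.452,-.0915,.209])
cs={n:robot.read_camera(n) for n in("top","wrist")};np.save('c2.npy',cs,allow_pickle=True)
t=cs["top"]["color"][145:265,225:345,::-1];w=cs["wrist"]["color"][:,:,::-1]
cv2.imwrite('pics/t3.png',np.hstack([cv2.resize(t,(384,384),interpolation=3),cv2.resize(w,(416,384))]))
E
```

```text
t 11.85 tcp [ 0.567  -0.1002  0.5002] grasp [ 0.567  -0.1002  0.3329] tip [ 0.567  -0.1002  0.3142] yawy 77.0 tz [-0. -0. -1.] F [ 0.49 -0.02  0.55] open 0.0401 gf 0.0 q [-0.26  0.05  1.41 -0.    1.69 -1.61]
tool shift for tip to goal mm [114.  -17.3 105.2]
```

View pics/t3.png

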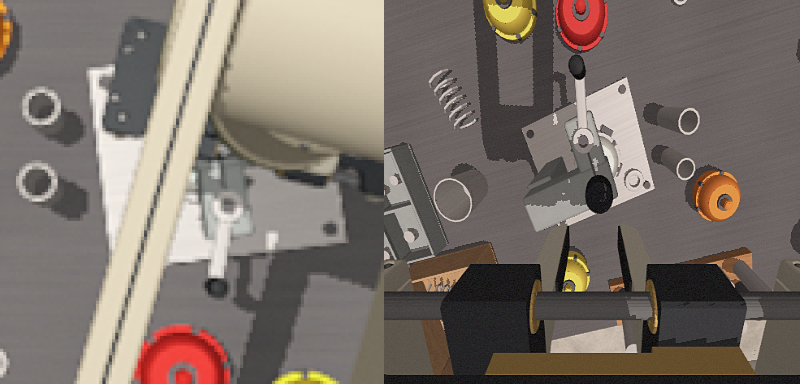

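The top crop shows the grip undisturbed at (216,287). The wrist view shows the grip at (577,67) and the knob at (599,194), with the stop down. I refine the grip and pivot positions from the depth readings, then approach.

```bash
python3 - <<'E'
from h import *
import cv2
cs=np.load('c2.npy',allow_pickle=True).item()
for n,c in cs.items():
    h,w=c["depth"].shape;v,u=np.mgrid[:h,:w];z=c["depth"].astype(float);m=c["mtx"]
    P=(np.stack([(u-m[0,2])/m[0,0]*z,(v-m[1,2])/m[1,1]*z,z],-1)-c["t"])@c["R"]
    for nm,lo,hi,ctr,r in(('grip',.236,.252,(.452,-.092),.03),('hub',.198,.209,(.514,-.102),.015),('knob',.224,.238,(.569,-.095),.03)):
        k=(P[...,2]>lo)&(P[...,2]<hi)&(np.hypot(P[...,0]-ctr[0],P[...,1]-ctr[1])<r)
        if k.sum()>5:
            q=P[k];print(n,nm,k.sum(),np.median(q,0).round(4),((q.min(0)+q.max(0))/2).round(4),np.ptp(q,axis=0).round(4))
E
```

```text
top grip 31 [ 0.4507 -0.0906  0.2443] [ 0.4506 -0.0918  0.2448] [0.0147 0.0126 0.0058]
top hub 72 [ 0.513  -0.1016  0.2038] [ 0.5131 -0.1029  0.2039] [0.0258 0.0235 0.0093]
wrist grip 342 [ 0.4532 -0.0922  0.2443] [ 0.4527 -0.0923  0.2415] [0.0158 0.0153 0.0109]
wrist hub 522 [ 0.5145 -0.1019  0.2038] [ 0.5139 -0.1026  0.2035] [0.0293 0.0252 0.011 ]
wrist knob 917 [ 0.5695 -0.0951  0.2311] [ 0.5707 -0.0955  0.2287] [0.0328 0.0336 0.0092]
```

Request:
{"api": "drive_tool", "payload": {
  "moves": [40,38,-6,0,0,0,0,40,38,-6,0,0,0,0,40,38,-5,0,0,0,0,40,0,0,25,0,0,-3,40,0,0,25,0,0,0,40,0,0,15,0,0,0,40,0,0,0,0,0,0]
}}

```text
t: 12.65
tool_pos: [0.4516, -0.0915, 0.4326]
orientation: [-0.268, -3.126, -0.002]
force: [-0.0, 0.1, 0.3]
opening: 0.0403
gripper_force: 0.0
```

```bash
python3 - <<'E'
from h import *
import cv2
st([.452,-.0918,.211])
w=robot.read_camera("wrist")["color"][:,:,::-1];cv2.imwrite('pics/w4.png',w)
E
```

```text
t 12.65 tcp [ 0.4516 -0.0915  0.4326] grasp [ 0.4509 -0.0912  0.2653] tip [ 0.4509 -0.0912  0.2466] yawy 80.2 tz [-0.004  0.001 -1.   ] F [-0.04  0.09  0.26] open 0.0403 gf 0.0 q [-0.31 -0.26  1.81  0.    1.6  -1.71]
tool shift for tip to goal mm [-1.4 -0.4 35.6]
```

View pics/w4.png

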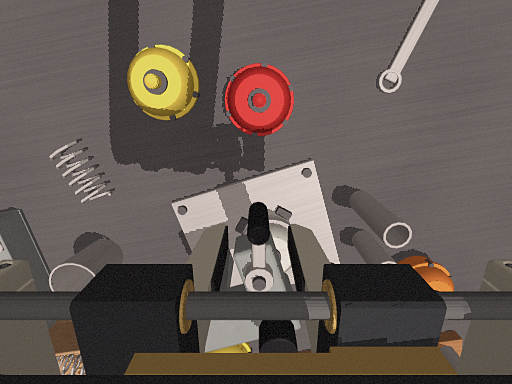

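The grip at (259,210) is centred between the fingers. I go down and close to a loose cage around it.

Request:
{"api": "drive_tool", "payload": {
  "moves": [40,0,0,20,0,0,0,40,0,0,13,0,0,0,18,0,0,0,0,0,0,18,0,0,0,0,0,0,18,0,0,0,0,0,0],
  "grip_force": 10
}}

```text
t: 13.2
tool_pos: [0.4525, -0.0917, 0.4032]
orientation: [0.266, 3.129, -0.0]
force: [0.5, -0.3, -0.3]
opening: 0.0211
gripper_force: 0.0
```

```bash
python3 -c "
from h import *
st([.452,-.0918,.211])"
```

```text
t 13.2 tcp [ 0.4525 -0.0917  0.4032] grasp [ 0.4527 -0.0918  0.2359] tip [ 0.4527 -0.0918  0.2172] yawy 80.3 tz [ 0.001 -0.    -1.   ] F [ 0.48 -0.33 -0.34] open 0.0211 gf 0.0 q [-0.31 -0.25  1.86  0.    1.53 -1.71]
tool shift for tip to goal mm [ 0.7 -0.1  6.2]
```

Request:
{"api": "drive_tool", "payload": {
  "moves": [18,-0.2,4.5,0,0,0,4,18,-0.2,4.5,0,0,0,4,18,-0.2,4.5,0,0,0,4,18,-0.2,4.5,0,0,0,4,18,-0.2,4.5,0,0,0,4,18,-0.2,4.5,0,0,0,4,18,-0.2,4.5,0,0,0,4,18,-0.2,4.5,0,0,0,4]
}}

```text
t: 14.0
tool_pos: [0.4678, -0.0598, 0.403]
orientation: [-1.123, -2.934, 0.001]
force: [-4.3, -0.5, 2.6]
opening: 0.0182
gripper_force: 1.9
```

```bash
python3 -c "
from h import *
st()
p=robot.read_state()['tool_pos'];print((np.array(p[:2])-[.5142,-.102])*1000)"
```

```text
t 14.0 tcp [ 0.4678 -0.0598  0.403 ] grasp [ 0.4677 -0.0599  0.2357] tip [ 0.4677 -0.06    0.217 ] yawy 48.1 tz [-0.001 -0.001 -1.   ] F [-4.29 -0.48  2.58] open 0.0182 gf 1.9 q [-0.24 -0.22  1.83 -0.    1.53 -1.08]
[-46.44198624  42.18338662]
```

Request:
{"api": "drive_tool", "payload": {
  "moves": [18,0,4.5,0,0,0,4,18,0,4.5,0,0,0,4,18,0,4.5,0,0,0,4,18,0,4.5,0,0,0,4,18,-0.1,4.5,0,0,0,4,18,-0.1,4.5,0,0,0,4,18,-0.1,4.5,0,0,0,4,18,0,0,0,0,0,0]
}}

```text
t: 14.8
tool_pos: [0.4935, -0.0415, 0.4029]
orientation: [1.796, 2.576, 0.0]
force: [-0.3, -0.1, 0.1]
opening: 0.0181
gripper_force: 0.0
```

```bash
python3 -c "
from h import *
st()
p=robot.read_state()['tool_pos'];print((np.array(p[:2])-[.5142,-.102])*1000)"
```

```text
t 14.8 tcp [ 0.4935 -0.0415  0.4029] grasp [ 0.4937 -0.0415  0.2356] tip [ 0.4937 -0.0415  0.2169] yawy 20.2 tz [ 0.001 -0.    -1.   ] F [-0.34 -0.07  0.14] open 0.0181 gf 0.0 q [-0.19 -0.16  1.78 -0.    1.52 -0.54]
[-20.65825432  60.51132974]
```

Request:
{"api": "drive_tool", "payload": {
  "moves": [18,0,2,0,0,0,2,18,0,2,0,0,0,2,18,0,1,0,0,0,0,18,0,0,0,0,0,0]
}}

```text
t: 15.2
tool_pos: [0.4979, -0.04, 0.4026]
orientation: [1.881, 2.515, 0.0]
force: [-2.1, -1.4, 2.3]
opening: 0.0183
gripper_force: 1.1
```

Request:
{"api": "drive_tool", "payload": {
  "moves": [18,0,1,0,0,0,0,18,0,1,0,0,0,0,18,0,0,0,0,0,0]
}}

```text
t: 15.5
tool_pos: [0.4999, -0.0393, 0.4021]
orientation: [1.884, 2.514, 0.0]
force: [-1.8, -0.1, 2.7]
opening: 0.018
gripper_force: 1.2
```

Request:
{"api": "drive_tool", "payload": {
  "moves": [18,0,1,0,0,0,0,18,0,0,0,0,0,0]
}}

```text
t: 15.7
tool_pos: [0.5008, -0.039, 0.402]
orientation: [-1.884, -2.514, -0.0]
force: [-3.0, -0.6, 1.9]
opening: 0.0184
gripper_force: 1.3
```

Request:
{"api": "drive_tool", "payload": {
  "moves": [18,0,1,0,0,0,0,18,0,0,0,0,0,0]
}}

```text
t: 15.9
tool_pos: [0.5014, -0.0389, 0.4019]
orientation: [-1.883, -2.513, 0.002]
force: [-6.8, -2.5, 4.8]
opening: 0.0182
gripper_force: 3.4
```

The force rise shows the end stop. I back off, open, lift and retreat.

Request:
{"api": "drive_tool", "payload": {
  "moves": [36,0,-1,0,0,0,0,36,0,0,0,0,0,0,36,0,0,0,0,0,0,36,0,0,-10,0,0,0,36,0,0,-30,0,0,0,36,0,0,-40,0,0,0,36,0,0,-20,0,0,0]
}}

```text
t: 16.6
tool_pos: [0.5009, -0.0391, 0.5065]
orientation: [1.882, 2.51, 0.003]
force: [0.3, -0.6, -0.2]
opening: 0.0356
gripper_force: 0.0
```

Request:
{"api": "drive_tool", "payload": {
  "moves": [36,45,0,0,0,0,0,36,45,0,0,0,0,0,36,45,0,0,0,0,0,36,30,0,0,0,0,0,36,0,0,0,0,0,0]
}}

```text
t: 17.1
tool_pos: [0.4534, 0.1222, 0.5032]
orientation: [1.879, 2.518, 0.003]
force: [0.1, -0.5, 0.7]
opening: 0.0361
gripper_force: 0.0
```

```bash
python3 - <<'E'
from h import *
import cv2
st()
cs={n:robot.read_camera(n) for n in("top","scene")}
for n,c in cs.items():
    h,w=c["depth"].shape;v,u=np.mgrid[:h,:w];z=c["depth"].astype(float);m=c["mtx"]
    P=(np.stack([(u-m[0,2])/m[0,0]*z,(v-m[1,2])/m[1,1]*z,z],-1)-c["t"])@c["R"]
    for nm,lo,hi,ctr,r in(('grip',.236,.252,(.5,-.04),.03),('knob',.215,.245,(.569,-.095),.02)):
        k=(P[...,2]>lo)&(P[...,2]<hi)&(np.hypot(P[...,0]-ctr[0],P[...,1]-ctr[1])<r)
        if k.sum()>5: print(n,nm,k.sum(),np.median(P[k],0).round(4))
cv2.imwrite('pics/e5.png',np.hstack([cv2.resize(cs["top"]["color"][135:265,205:335,::-1],(400,400),interpolation=3),cv2.resize(cs["scene"]["color"][130:280,165:315,::-1],(400,400),interpolation=3)]))
E
```

```text
t 17.1 tcp [0.4534 0.1222 0.5032] grasp [0.4537 0.1224 0.3359] tip [0.4537 0.1224 0.3172] yawy 16.5 tz [ 0.001  0.001 -1.   ] F [ 0.06 -0.48  0.72] open 0.0361 gf 0.0 q [ 0.15 -0.25  1.67  0.    1.71 -0.14]
top grip 34 [ 0.4988 -0.0388  0.2439]
top knob 147 [ 0.5697 -0.0939  0.2309]
scene grip 29 [ 0.5014 -0.0397  0.2444]
scene knob 129 [ 0.5749 -0.0953  0.2311]
```

View pics/e5.png

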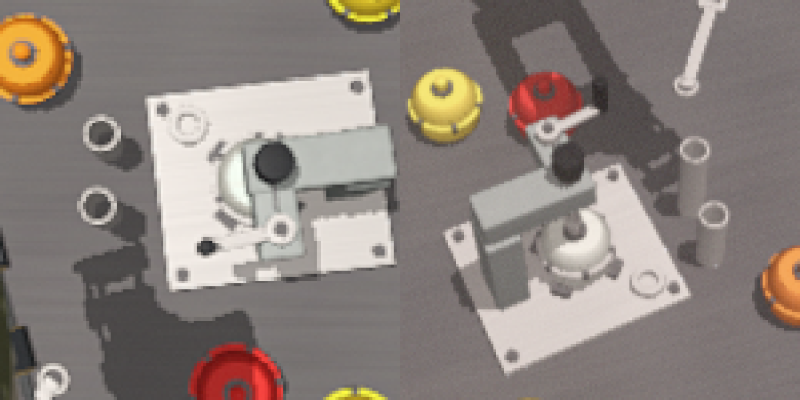

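The lever is fully round, with its grip at (207,246) and measured at (0.499,-0.039), as predicted for 1.45 rad. The knob is at 0.231 m on the rod, the tubes and collar are undisturbed, and the robot is clear.

```bash
python3 -c "
from plant import robot
print(robot.close_job())"
```

```text
the job is handed in; nothing more can be done
None
```

I lowered the stop onto the push rod (about 8.7 N at the wrist, so roughly 5 N on the rod), swung the lever to its end stop and handed the job in at about 17 s; the last picture showed nothing around the stand disturbed, but no verdict was returned and the force left on the rod after release was not measured.

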